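# Snap the yellow bearing cap home with the seating tool

### The arm

A 6-joint arm with a two-finger parallel gripper is mounted at the origin on the work surface. World frame = base frame: x ahead of the robot, y to its left, z up, the work surface at z = 0. Lengths are in mm, angles in rad, forces in N, time in s.
With the tool pointing down it reaches from about 275 to 750 mm from the base axis. Payload 10.2 kg.
Tool frame: the origin (TCP) lies between the finger pads; the fingertips stand 11 mm ahead of it and the grasp point (between the pads) lies 8 mm behind it; z points along the fingers, y is the line along which they close (so a half turn about z gives the same grasp; the last joint's range is limited). The gripper opens to 85 mm and grips with 20 to 120 N. Pads are 22 mm wide; open, the fingers measure 114 mm over their backs; the gripper's body (76 mm by 85 mm) begins 54 mm behind the grasp point. The pads swing forward as they close: fully open they stand 13 mm farther back than shut.
Start: joints at [1.095, 0.313, 1.498, -0, 1.331, -0.223], TCP at [131.324, 508.316, 242.294] pointing down, gripper open.
Joint ranges: [-2.94, 2.94], [-0.97, 2.17], [0.19, 2.56], [-1.23, 4.37], [0.02, 3.11], [-2.88, 2.88]. Speed limits (rad/s): [2.39, 2.39, 3.01, 3.14, 3.14, 3.14].

### API

Orientations are given as a unit quaternion [w, x, y, z].
In Python, from rig import sense, eyes, finish_job gives the robot as it stands.
- The arm moves only by the shell command python3 -m jog 'ROWS' [FORCE]. ROWS is JSON, a list of rows, each a list of 7 numbers: the shift along the tool's x, y, z in m, then the turn, a rotation vector about the tool's x, y, z in rad, then the finger opening in m, from 0 to 0.0854. In form: [[dx, dy, dz, rx, ry, rz, gripper], ...]. A call has 1 to 5 rows; each row shifts and turns the commanded pose from where the row before left it, along the tool's axes as they then stand; what a row does not reach is not made up. A row lasts 1/10 s, in which the tool goes at most 50 mm and 8.59 degrees, less where a joint would pass 70% of its speed; a pose out of reach is approached as far as the arm can. A call is refused whole if a number of a shift passes 0.05 or a number of a turn 0.15, either way. A call with a gripper value outside its range is refused whole. The fingers move at their own pace and stop on an object; FORCE is the grip in N (left out, the last holds). Time passes only in rows, so rows that do not move let the fingers close. It gives the time, the measured TCP pose, the force, the opening and the grip force at its end, in the units of the state.
- sense(): the state, without advancing time (a new reading comes with each control period).
- eyes.capture(name): name is "scene" or "top"; returns the picture (420x560x3 uint8, red, green, blue); there is no depth.
- eyes.calibration(name): a dict with "fx", "fy", "cx", "cy" (pixels), "dist" ([k1, k2, p1, p2, k3] as OpenCV has them; the pictures are not rectified), "cam_to_world" (4x4, takes a point from camera to world coordinates). Camera axes: x right, y down, z forward; pixel columns grow to the right and rows downward; lengths in mm; the calibration is good to about 2 mm. A picture is of the moment at which its call begins. calibration takes no time and is no camera call.
- finish_job(): hands the job in; it is judged then, once.
The state is a dict: "time_s": time; "joints": joint angles; "dq": joint speeds; "tau": joint torques, N m; "eef_pos": TCP position; "ee_rot": TCP orientation; "force": force on the tool from outside, world axes, zero at the start; "wrist_torque": the same for the moment, N m; "grip_width": opening from 0.0 (shut) to 1.0 (fully open); "grip_force": force on a finger pad.
Only numpy, scipy, OpenCV 4.12 (cv2) and the standard library are available. Lean on these libraries where they do the work, as an engineer would, in place of code of your own. Each camera call takes 0.05 s, during which the arm holds its last target. There are 200 camera calls.

### The job

Take the blue-handled seating tool, hold it upright and centred on the yellow end cap, and press straight down until the cap is snapped fully home, its rim flat on the bearing housing; press with the tool's white face only, not with the gripper. Then stand the tool upright on the bench again and let go. The housing with the black cap is still waiting for its bearing, so leave that cap as it is.

Things in the scene. Friction and masses are not known exactly. Their poses are not given: they have to be found in the camera images.
- seater_mid (a point): Centre, half-way up, of the loose seating tool, which starts standing on the bench: 95 mm tall overall, a round white pressing face 44 mm across and 14 mm thick at the bottom, a short steel neck 24 mm across (14 to 22 mm up), then a plain round blue handle 30 mm across from 22 mm up to the top at 95 mm. The flat pressing face lies 47.5 mm below this point; z points up the handle. About 0.22 kg. A similarly tall slim brass punch that stands nearby is not the tool.
- yellow_top (a point): Centre of the flat top of the yellow end cap, a disc 52 mm across and 6 mm thick, which rides straight up and down on a grey round bearing housing (68 mm across, top 50 mm above the bench, on a fixed 92 mm square foot). The cap starts standing proud, its top 64 to 66 mm above the bench, and is home when its top is 56 mm above the bench with its rim flat on the housing. z points up.
- yellow_cap (a joint): How far the yellow cap is pressed in, m: 0 to 0.002 standing proud at the start, 0.010 fully home against a hard stop. A stiff snap fit: it takes a steady push of about 9 to 10 N all the way, does not spring back, and stays where it is left.
- black_top (a point): Centre of the flat top of the black end cap, of the same shape and size on an identical housing, also standing proud at 64 to 66 mm. To be left as it is.
There are look-alikes about, which are no part of the job. Leave any orange or pink look-alike of the part that bears yellow_top alone.

How it is judged (in metres and radians):
On the way, in this order (a step that is already met when the one before it is completed fails the run):
1. the held seating tool, upright and centred, starts to press the yellow cap in (value of joint yellow_cap between 0.003 and 0.008 m and contact force between seater and yellow_cap above 3 N and contact force between the fingers and seater above 2 N and angle between seater_mid's own z axis and vertical below 0.2 rad and horizontal distance between seater_mid and yellow_top below 0.014 m).
2. the yellow cap is snapped fully home (value of joint yellow_cap above 0.0085 m), for 0.2 s.
At the end, for the whole second after the job is handed in: The yellow cap is home (pressed in more than 8.5 of its 10 mm), the black cap is within 3 mm of where it was, and the seating tool stands upright (within 6 degrees) on the bench, released and at rest (value of joint yellow_cap above 0.0085 m and distance of black_top from where it was at the start of the episode below 0.003 m and angle between seater_mid's own z axis and vertical below 0.1 rad and height (world z) of seater_mid between 0.042 and 0.053 m and linear speed of seater below 0.02 m/s); the robot touches nothing.
It fails at once if the tool presses the yellow cap while leaning over 12 degrees or more than 16 mm off its centre (contact force between seater and yellow_cap above 6 N and (angle between seater_mid's own z axis and vertical above 0.21 rad or horizontal distance between seater_mid and yellow_top above 0.016 m)).
It fails at once if the gripper itself presses the yellow cap (contact force between any of the fingers, the arm and yellow_cap above 3 N).
It fails at once if the black cap is pressed in by more than 3 mm (distance of black_top from where it was at the start of the episode above 0.003 m).
It also fails if it takes over 43 s, if anything falls off the work surface, if the arm or the gripper's body presses on something with over 40 N, if the wrist force passes 120 N, or if a joint passes its speed limit or range.

## Working session

There is one attempt and no reset: what is moved stays moved. The work goes in short steps, Python scripts to look and compute and a shell command to move; the robot and the scene stay as the last step left them, time stands still between calls to the robot, and variables do not carry over. Pictures are saved under pics/ and viewed, at most 10 in all, crops included, and the job is handed in when it is done.

```bash
mkdir -p pics; python3 - <<'E'
from rig import sense,eyes
import cv2,numpy as np
for n in("scene","top"):
    cv2.imwrite(f"pics/{n}0.png",eyes.capture(n)[:,:,::-1]); c=eyes.calibration(n)
    print(n,{k:np.round(v,3).tolist() for k,v in c.items()})
s=sense();print(s)
E
```

```text
scene {'fx': 439.538, 'fy': 439.538, 'cx': 271.206, 'cy': 203.758, 'dist': [-0.114, 0.0, 0.0, 0.0, 0.0], 'cam_to_world': [[-0.002, 0.649, -0.761, 1157.177], [1.0, -0.015, -0.015, -5.872], [-0.022, -0.761, -0.649, 489.61], [0.0, 0.0, 0.0, 1.0]]}
top {'fx': 481.887, 'fy': 481.887, 'cx': 278.981, 'cy': 217.68, 'dist': [0.029, 0.0, 0.0, 0.0, 0.0], 'cam_to_world': [[0.016, -0.998, 0.063, 567.88], [-0.999, -0.017, -0.03, 12.679], [0.031, -0.063, -0.998, 930.683], [0.0, 0.0, 0.0, 1.0]]}
{'time_s': 0.1, 'joints': array([ 1.09459007e+00,  3.13416500e-01,  1.49833979e+00,  3.39463216e-05,
        1.33103526e+00, -2.23422397e-01]), 'dq': array([ 0.00123275,  0.00033926, -0.0021551 ,  0.00020911,  0.00064547,
        0.00060537]), 'tau': array([ 2.57931351e-03, -4.12896645e+01, -2.60143948e+01, -1.09965795e-04,
        3.01436026e-03,  8.95681353e-06]), 'eef_pos': array([131.21664257, 508.11536497, 241.78884129]), 'ee_rot': array([-2.20932061e-04,  1.26059669e-01,  9.92022480e-01, -5.57494464e-04]), 'force': array([-0.56820619,  0.17765401,  0.68047687]), 'wrist_torque': array([ 0.04378598, -0.00496472, -0.0318681 ]), 'grip_force': 0.0, 'grip_width': 1.0026103474115557}
```

View pics/scene0.png

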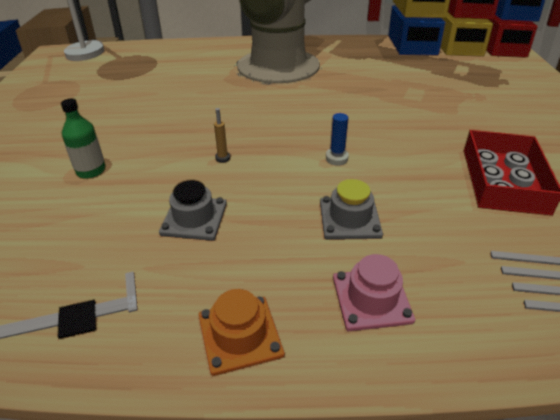

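View pics/top0.png

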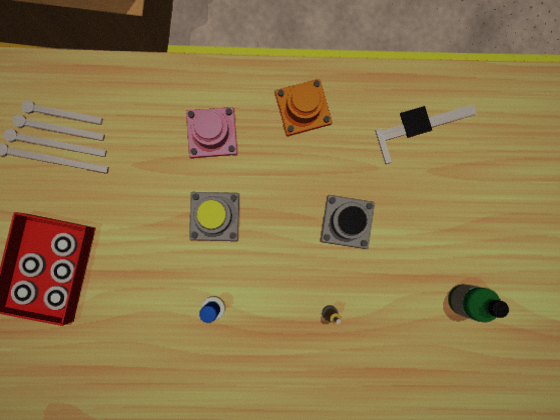

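The scene view shows the blue-handled tool on its white face at (339,138), the yellow cap at (352,192), and the black cap at (190,192). In the top view these are at about (210,311), (211,214) and (351,220).

Things that could be mistaken for the tool or the yellow cap:
- **Tool:** the brass punch, scene (221,140), top (331,315), and the green bottle, scene (85,150). I choose the blue handle with the white base at scene (339,138).
- **Yellow cap:** the pink part, scene (376,275), the orange part, scene (239,310), and the black cap, scene (190,192). I choose the yellow one at scene (352,192).

```bash
cat > h.py <<'E'
from rig import sense,eyes
import cv2,numpy as np
def ray(n,px,z):
    c=eyes.calibration(n);K=np.array([[c["fx"],0,c["cx"]],[0,c["fy"],c["cy"]],[0,0,1.]])
    u=cv2.undistortPoints(np.array([[px]],float),K,np.array(c["dist"]))[0,0]
    T=np.array(c["cam_to_world"]);d=T[:3,:3]@[u[0],u[1],1];o=T[:3,3]
    return (o+d*(z-o[2])/d[2]).round(1)
def blob(im,lo,hi,box):
    x0,y0,x1,y1=box;h=cv2.cvtColor(im[y0:y1,x0:x1],cv2.COLOR_RGB2HSV);m=cv2.inRange(h,lo,hi)
    c=max(cv2.findContours(m,0,cv2.CHAIN_APPROX_NONE)[0],key=cv2.contourArea)+np.array([x0,y0]);return c[:,0]
E
python3 - <<'E'
from h import *
ims={n:cv2.imread(f"pics/{n}0.png")[:,:,::-1].copy() for n in("scene","top")}
for n,b,y in(("scene",(315,100,365,175),(325,165,385,215)),("top",(190,285,235,335),(185,185,245,245))):
    im=ims[n]
    c=blob(im,(22,100,60),(35,255,255),y);e=cv2.fitEllipse(c);print(n,"yellow",e,ray(n,e[0],65),len(c))
    c=blob(im,(105,120,40),(130,255,255),b);print(n,"blue",c.min(0),c.max(0),cv2.minAreaRect(c),cv2.contourArea(c))
a=cv2.resize(ims["top"][285:335,190:240],(400,400),interpolation=0);b=cv2.resize(ims["scene"][105:175,310:380],(400,400),interpolation=0)
cv2.imwrite("pics/crop.png",np.hstack([a,b])[:,:,::-1])
E
```

```text
scene yellow ((353.1576232910156, 190.59548950195312), (25.783756256103516, 33.797340393066406), 96.50907135009766) [631.2 110.2  65. ] 92
scene blue [332 114] [347 152] ((339.1369323730469, 133.03538513183594), (14.033915519714355, 38.44072341918945), 3.1798300743103027) 453.5
top yellow ((210.8935089111328, 214.03807067871094), (28.38741111755371, 28.562068939208984), 59.1800651550293) [627.2 109.3  65. ] 81
top blue [200 305] [216 322] ((208.00001525878906, 313.5), (16.26345443725586, 16.26345443725586), 45.0) 204.0
```

View pics/crop.png

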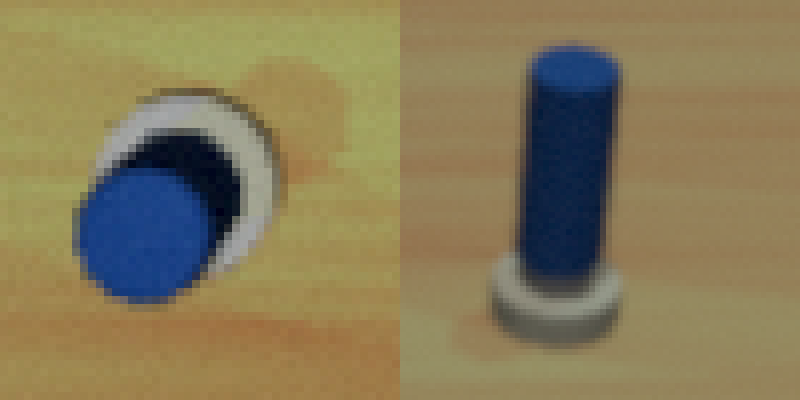

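The crop confirms the choice: a plain blue handle on a white disc. The bright top disc is centred near (207.9,313.8) in the top view and (340.3,117.2) in the scene view.

```bash
python3 - <<'E'
from h import *
from scipy.spatial.transform import Rotation as R
print(ray("top",(207.6,313.5),95),ray("scene",(340,116.9),95))
print("foot blob check base top",ray("top",(212.5,307),14),"yellow dia",ray("top",(196.7,214),65),ray("top",(225.1,214),65))
# scene yellow: brighter top disc only
im=cv2.imread("pics/scene0.png")[:,:,::-1].copy()
c=blob(im,(22,100,130),(35,255,255),(325,165,385,215));e=cv2.fitEllipse(c);print(e,ray("scene",e[0],65))
q=sense()["ee_rot"];print(R.from_quat(np.r_[q[1:],q[0]]).as_matrix().round(3))
E
```

```text
[454.9 107.2  95. ] [455.9 108.6  95. ]
foot blob check base top [456.1 107.6  14. ] yellow dia [626.8 134.6  65. ] [627.7  83.9  65. ]
((353.4903259277344, 188.53045654296875), (20.681488037109375, 33.797794342041016), 96.8408432006836) [626.1 111.4  65. ]
[[-0.968  0.25  -0.001]
 [ 0.25   0.968 -0.001]
 [ 0.    -0.001 -1.   ]]
```

Both views agree on the tool at (455.5,108) and the cap at about (627,110), and the cap's diameter comes out at 51 mm. Now I move above the tool.

```bash
python3 -m jog '[[-0.0345,-0.0255,0.0076,0,0,0,0.0854],[-0.0345,-0.0255,0.0076,0,0,0,0.0854],[-0.0345,-0.0255,0.0076,0,0,0,0.0854],[-0.0345,-0.0255,0.0076,0,0,0,0.0854],[-0.0345,-0.0255,0.0076,0,0,0,0.0854]]'
python3 -m jog '[[-0.0345,-0.0255,0.0076,0,0,0,0.0854],[-0.0345,-0.0255,0.0076,0,0,0,0.0854],[-0.0345,-0.0255,0.0076,0,0,0,0.0854],[-0.0345,-0.0255,0.0076,0,0,0,0.0854],[-0.0345,-0.0255,0.0076,0,0,0,0.0854]]'
python3 -m jog '[[-0.0345,-0.0255,0.0076,0,0,0,0.0854],[-0.0345,-0.0255,0.0076,0,0,0,0.0854],[0,0,0,0,0,0,0.0854],[0,0,0,0,0,0,0.0854]]'
cat >> h.py <<'E'
from scipy.spatial.transform import Rotation as R
def go(p):
    s=sense();q=s["ee_rot"];M=R.from_quat(np.r_[q[1:],q[0]]).as_matrix()
    print("t",s["time_s"],"pos",s["eef_pos"].round(1),"z-axis",M[:,2].round(4),"yaw y",M[:,1].round(3),"F",s["force"].round(1),"grip",s["grip_force"],s["grip_width"],"tool shift mm",(M.T@(np.array(p)-s["eef_pos"])).round(1))
E
python3 -c "
from h import *
go((455.5,108,52))"
```

```text
time_s: 0.6
eef_pos: [267.0, 340.2, 203.9]
ee_rot: [-0.0, 0.126, 0.992, -0.0]
force: [0.7, 0.8, -0.7]
grip_width: 1.0
grip_force: 0.0
time_s: 1.1
eef_pos: [402.3, 173.5, 165.9]
ee_rot: [-0.0, 0.126, 0.992, 0.0]
force: [0.6, 0.5, 1.4]
grip_width: 1.002
grip_force: 0.0
time_s: 1.5
eef_pos: [455.5, 108.0, 150.6]
ee_rot: [-0.001, 0.127, 0.992, -0.0]
force: [-0.9, -0.1, -0.5]
grip_width: 1.0
grip_force: 0.0
t 1.5 pos [455.5 108.  150.6] z-axis [-1.4e-03  2.0e-04 -1.0e+00] yaw y [ 0.252  0.968 -0.   ] F [-0.9 -0.1 -0.5] grip 0.0 1.0001729966204422 tool shift mm [-0.1 -0.  98.6]
```

```bash
python3 -m jog '[[0,0,0.025,0,0,0,0.0854],[0,0,0.025,0,0,0,0.0854],[0,0,0.025,0,0,0,0.0854],[0,0,0.023,0,0,0,0.0854],[0,0,0,0,0,0,0.0854]]'
python3 -m jog '[[0,0,0,0,0,0,0.04],[0,0,0,0,0,0,0.025],[0,0,0,0,0,0,0.015],[0,0,0,0,0,0,0.015],[0,0,0,0,0,0,0.015]]' 80
python3 -m jog '[[0,0,0,0,0,0,0.015],[0,0,0,0,0,0,0.015],[0,0,0,0,0,0,0.015]]' 80
python3 -c "
from h import *
go((455.5,108,140))
cv2.imwrite('pics/s1.png',cv2.resize(eyes.capture('scene')[60:220,230:450],(770,560))[:,:,::-1])"
```

```text
time_s: 2.0
eef_pos: [453.5, 109.5, 51.2]
ee_rot: [-0.003, 0.125, 0.992, -0.0]
force: [0.4, -0.7, 0.1]
grip_width: 0.998
grip_force: 0.0
time_s: 2.5
eef_pos: [456.0, 108.5, 54.1]
ee_rot: [0.001, 0.126, 0.992, 0.0]
force: [-3.0, -0.1, 8.2]
grip_width: 0.335
grip_force: 78.3
time_s: 2.8
eef_pos: [456.0, 108.5, 54.1]
ee_rot: [0.001, 0.126, 0.992, 0.0]
force: [-1.9, -0.4, 8.6]
grip_width: 0.333
grip_force: 78.3
t 2.8 pos [456.  108.5  54.1] z-axis [ 0.0013 -0.     -1.    ] yaw y [0.25  0.968 0.   ] F [-1.9 -0.4  8.6] grip 78.30503940582275 0.3328904690769306 tool shift mm [  0.3  -0.6 -85.9]
```

View pics/s1.png

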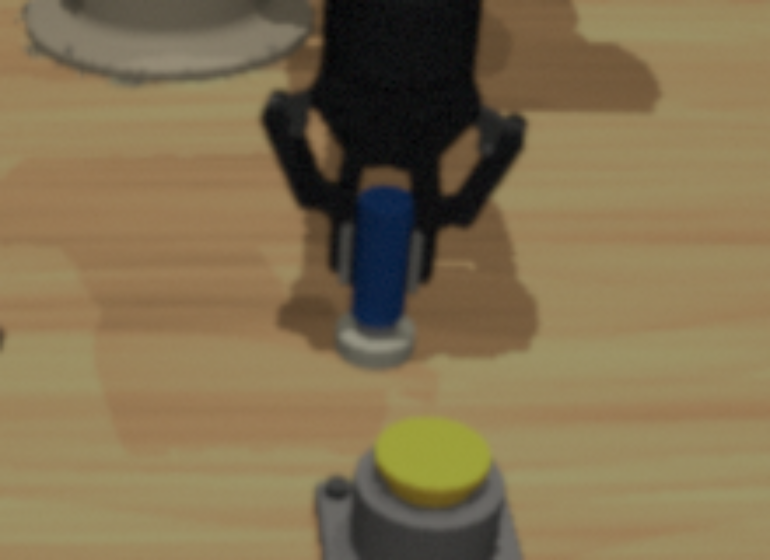

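The tool is held upright between the pads, about (380,250) in the crop, with the cap untouched at (433,455). I lift it and carry it over the cap.

```bash
python3 -m jog '[[0,0,-0.02,0,0,0,0.015],[0,0,-0.025,0,0,0,0.015],[0,0,-0.025,0,0,0,0.015],[0,0,-0.02,0,0,0,0.015],[0,0,0,0,0,0,0.015]]'
python3 -m jog '[[-0.02,0.0054,0,0,0,0,0.015],[-0.0305,0.0083,0,0,0,0,0.015],[-0.034,0.0092,0,0,0,0,0.015],[-0.0305,0.0083,0,0,0,0,0.015],[-0.0305,0.008,0,0,0,0,0.015]]'
python3 -m jog '[[-0.02,0.0054,0,0,0,0,0.015],[0,0,0,0,0,0,0.015],[0,0,0,0,0,0,0.015]]'
python3 - <<'E'
from h import *
go((627.3,110.3,124))
a=eyes.capture('scene')[80:220,280:420];b=eyes.capture('top')[160:300,140:280]
cv2.imwrite('pics/s2.png',np.hstack([cv2.resize(x,(400,400)) for x in(a,b)])[:,:,::-1])
E
```

```text
time_s: 3.35
eef_pos: [456.7, 108.5, 145.3]
ee_rot: [0.002, 0.126, 0.992, 0.0]
force: [0.8, 0.0, -2.3]
grip_width: 0.335
grip_force: 79.0
time_s: 3.85
eef_pos: [607.0, 110.1, 141.2]
ee_rot: [-0.001, 0.126, 0.992, -0.0]
force: [0.3, -0.0, -1.3]
grip_width: 0.332
grip_force: 79.1
time_s: 4.15
eef_pos: [626.3, 110.3, 141.3]
ee_rot: [-0.001, 0.126, 0.992, -0.0]
force: [-0.3, 0.0, -2.1]
grip_width: 0.334
grip_force: 79.2
t 4.15 pos [626.3 110.3 141.3] z-axis [-0.0029  0.     -1.    ] yaw y [ 0.25   0.968 -0.001] F [-0.3  0.  -2.1] grip 79.24149870872498 0.3344932318129349 tool shift mm [-1.   0.3 17.3]
```

View pics/s2.png

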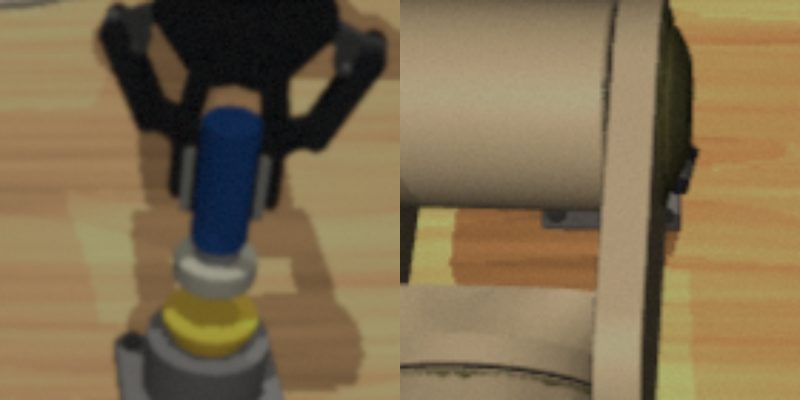

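In the scene crop the white face is at (216,270), right above the cap at (211,320), which fits the perspective lean. The top view is blocked by the arm. I lower gently.

```bash
python3 -m jog '[[-0.001,0,0.006,0,0,0,0.015],[0,0,0.006,0,0,0,0.015],[0,0,0.004,0,0,0,0.015],[0,0,0.002,0,0,0,0.015],[0,0,0,0,0,0,0.015]]' 100
for i in 1 ; do python3 -m jog '[[0,0,0.001,0,0,0,0.015],[0,0,0.001,0,0,0,0.015],[0,0,0.001,0,0,0,0.015],[0,0,0.001,0,0,0,0.015],[0,0,0.001,0,0,0,0.015]]';done
python3 -m jog '[[0,0,0.001,0,0,0,0.015],[0,0,0.001,0,0,0,0.015],[0,0,0.001,0,0,0,0.015]]'
python3 -c "
from h import *
go((627.3,110.3,110))"
```

```text
time_s: 4.75
eef_pos: [627.8, 110.0, 124.7]
ee_rot: [-0.0, 0.126, 0.992, -0.0]
force: [-0.5, 0.1, -1.5]
grip_width: 0.323
grip_force: 98.5
time_s: 5.25
eef_pos: [628.0, 110.0, 120.0]
ee_rot: [0.0, 0.126, 0.992, 0.0]
force: [-0.4, -0.4, -2.4]
grip_width: 0.331
grip_force: 98.5
time_s: 5.55
eef_pos: [628.2, 110.0, 118.3]
ee_rot: [0.001, 0.126, 0.992, -0.0]
force: [-2.4, -0.6, 7.7]
grip_width: 0.328
grip_force: 98.5
t 5.55 pos [628.2 110.  118.3] z-axis [ 1.e-03 -2.e-04 -1.e+00] yaw y [0.25  0.968 0.   ] F [-2.4 -0.6  7.7] grip 98.49679470062256 0.32843816313996416 tool shift mm [0.9 0.  8.3]
```

```bash
for r in 1; do python3 -m jog '[[0,0,0.001,0,0,0,0.015],[0,0,0.001,0,0,0,0.015],[0,0,0.001,0,0,0,0.015],[0,0,0.001,0,0,0,0.015],[0,0,0.001,0,0,0,0.015]]'; done
python3 -m jog '[[0,0,0.001,0,0,0,0.015],[0,0,0.001,0,0,0,0.015],[0,0,0.001,0,0,0,0.015]]'
python3 -c "
from h import *
go((627.3,110.3,110))"
```

```text
time_s: 6.05
eef_pos: [628.2, 110.0, 113.3]
ee_rot: [0.001, 0.126, 0.992, -0.0]
force: [-3.1, 0.7, 7.1]
grip_width: 0.326
grip_force: 98.5
time_s: 6.35
eef_pos: [628.2, 110.0, 110.3]
ee_rot: [0.0, 0.126, 0.992, -0.0]
force: [-3.2, -0.1, 6.4]
grip_width: 0.33
grip_force: 98.5
t 6.35 pos [628.2 110.  110.3] z-axis [ 1.e-03 -2.e-04 -1.e+00] yaw y [0.25  0.968 0.   ] F [-3.2 -0.1  6.4] grip 98.4964907169342 0.3298623592630048 tool shift mm [0.9 0.1 0.3]
```

Next I press on until the hard stop shows as a force rise.

```bash
python3 -m jog '[[0,0,0.001,0,0,0,0.015],[0,0,0.0005,0,0,0,0.015],[0,0,0,0,0,0,0.015]]'
```

```text
time_s: 6.65
eef_pos: [628.4, 110.0, 110.1]
ee_rot: [0.001, 0.126, 0.992, -0.0]
force: [-6.4, -0.6, 14.8]
grip_width: 0.331
grip_force: 99.3
```

```bash
python3 -m jog '[[0,0,0.001,0,0,0,0.015],[0,0,0,0,0,0,0.015],[0,0,0,0,0,0,0.015]]'
python3 -m jog '[[0,0,-0.01,0,0,0,0.015],[0,0,-0.015,0,0,0,0.015],[0,0,-0.015,0,0,0,0.015],[0,0,0,0,0,0,0.015],[0,0,0,0,0,0,0.015]]'
python3 - <<'E'
from h import *
go((456,108.5,145))
im=eyes.capture('scene')
cv2.imwrite('pics/s3.png',cv2.resize(im[80:240,280:440],(600,600))[:,:,::-1])
E
```

```text
time_s: 6.95
eef_pos: [628.5, 110.0, 110.1]
ee_rot: [0.001, 0.126, 0.992, -0.0]
force: [-8.2, -0.2, 20.9]
grip_width: 0.324
grip_force: 100.3
time_s: 7.45
eef_pos: [627.9, 110.0, 146.1]
ee_rot: [-0.0, 0.126, 0.992, -0.0]
force: [-0.6, -1.2, -3.3]
grip_width: 0.327
grip_force: 98.6
t 7.45 pos [627.9 110.  146.1] z-axis [-3.e-04  0.e+00 -1.e+00] yaw y [ 0.25   0.968 -0.   ] F [-0.6 -1.2 -3.3] grip 98.62910985946655 0.32746362074562274 tool shift mm [166.  -44.5   1.1]
```

View pics/s3.png

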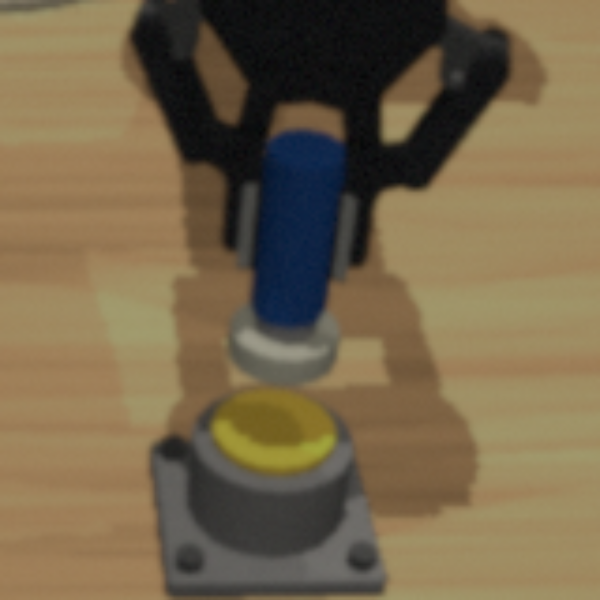

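The cap at (273,430) now sits with its rim on the housing, and the tool hangs upright above it. I carry the tool back to its old spot and stand it there.

```bash
python3 -m jog '[[0.02,-0.0054,0,0,0,0,0.015],[0.0305,-0.0083,0,0,0,0,0.015],[0.034,-0.0092,0,0,0,0,0.015],[0.0305,-0.0083,0,0,0,0,0.015],[0.0305,-0.008,0,0,0,0,0.015]]'
python3 -m jog '[[0.02,-0.0054,0,0,0,0,0.015],[0,0,0.025,0,0,0,0.015],[0,0,0.025,0,0,0,0.015],[0,0,0.025,0,0,0,0.015],[0,0,0.005,0,0,0,0.015]]'
python3 -m jog '[[0,0,0,0,0,0,0.015],[0,0,0,0,0,0,0.015]]'
python3 -c "
from h import *
go((456,108.5,54))"
```

```text
time_s: 8.0
eef_pos: [475.5, 108.4, 145.7]
ee_rot: [-0.001, 0.126, 0.992, -0.0]
force: [-0.4, 0.2, -1.3]
grip_width: 0.331
grip_force: 98.8
time_s: 8.5
eef_pos: [454.8, 108.2, 64.0]
ee_rot: [-0.003, 0.126, 0.992, -0.0]
force: [0.0, -0.7, -1.8]
grip_width: 0.33
grip_force: 98.8
time_s: 8.7
eef_pos: [457.1, 108.2, 67.4]
ee_rot: [0.001, 0.126, 0.992, 0.0]
force: [-0.3, 0.7, -2.6]
grip_width: 0.333
grip_force: 98.8
t 8.7 pos [457.1 108.2  67.4] z-axis [ 0.0012 -0.     -1.    ] yaw y [0.25  0.968 0.   ] F [-0.3  0.7 -2.6] grip 98.78466010093689 0.33310499813021605 tool shift mm [ 1.2 -0.  13.4]
```

```bash
python3 -m jog '[[0,0,0.006,0,0,0,0.015],[0,0,0.003,0,0,0,0.015],[0,0,0.002,0,0,0,0.015],[0,0,0.001,0,0,0,0.015],[0,0,0.001,0,0,0,0.015]]'
python3 -m jog '[[0,0,0.0005,0,0,0,0.015],[0,0,0,0,0,0,0.015],[0,0,0,0,0,0,0.015]]'
```

```text
time_s: 9.2
eef_pos: [456.7, 108.2, 54.2]
ee_rot: [0.0, 0.126, 0.992, -0.0]
force: [-5.6, -0.7, 16.9]
grip_width: 0.329
grip_force: 99.3
time_s: 9.5
eef_pos: [456.7, 108.2, 54.2]
ee_rot: [0.0, 0.126, 0.992, -0.0]
force: [-6.0, -1.3, 12.4]
grip_width: 0.328
grip_force: 99.5
```

The base is on the bench, with contact at TCP 54.2. I open gradually and retreat straight up.

```bash
python3 -m jog '[[0,0,-0.001,0,0,0,0.015],[0,0,0,0,0,0,0.015],[0,0,0,0,0,0,0.032]]' 20
python3 -m jog '[[0,0,0,0,0,0,0.036],[0,0,0,0,0,0,0.045],[0,0,0,0,0,0,0.06],[0,0,0,0,0,0,0.0854],[0,0,0,0,0,0,0.0854]]'
python3 -m jog '[[0,0,0,0,0,0,0.0854],[0,0,-0.02,0,0,0,0.0854],[0,0,-0.025,0,0,0,0.0854],[0,0,-0.025,0,0,0,0.0854],[0,0,-0.025,0,0,0,0.0854]]'
python3 -m jog '[[0,0,-0.03,0,0,0,0.0854],[0.04,0,-0.02,0,0,0,0.0854],[0.045,0,0,0,0,0,0.0854],[0.045,0,0,0,0,0,0.0854],[0,0,0,0,0,0,0.0854]]'
python3 - <<'E'
from h import *
cv2.imwrite('pics/s4.png',eyes.capture('scene')[:,:,::-1])
E
```

```text
time_s: 9.8
eef_pos: [456.7, 108.2, 54.1]
ee_rot: [0.0, 0.126, 0.992, 0.0]
force: [0.2, -1.2, -0.4]
grip_width: 0.379
grip_force: 0.0
time_s: 10.3
eef_pos: [456.6, 108.3, 54.1]
ee_rot: [0.0, 0.126, 0.992, 0.0]
force: [0.1, -0.0, -0.1]
grip_width: 0.992
grip_force: 0.0
time_s: 10.8
eef_pos: [456.4, 108.3, 150.1]
ee_rot: [-0.0, 0.126, 0.992, -0.0]
force: [0.4, -0.2, -0.1]
grip_width: 1.0
grip_force: 0.0
time_s: 11.3
eef_pos: [326.8, 141.6, 198.9]
ee_rot: [-0.001, 0.125, 0.992, 0.0]
force: [0.3, 0.4, -0.1]
grip_width: 0.997
grip_force: 0.0
```

View pics/s4.png

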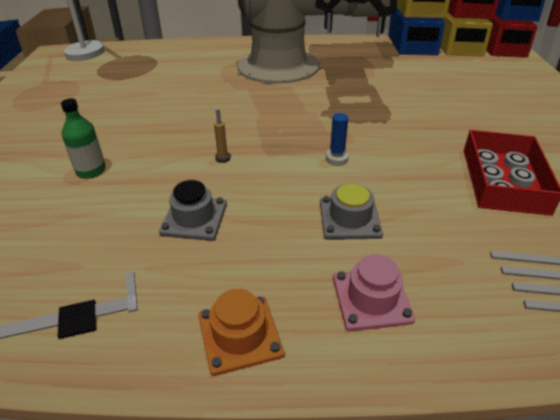

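The tool stands upright at (339,138), the yellow cap is flush at (352,197), the black cap at (190,192) is unchanged, and the arm is clear.

```bash
python3 -c "
from rig import finish_job
print(finish_job())"
```

```text
the job is handed in; nothing more can be done
None
```

The yellow cap is pressed home to its hard stop, the seating tool stands upright and released on the bench, the black cap looks unchanged, and the job was handed in at about 11.4 s (no verdict was returned).

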